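# Put the dough cutter away in the hole of its size

### The job

Put the dough cutter that stands on the cork trivet away, upright, in the wooden block, in the hole that matches its foot, and push it fully home so that its collar sits on the white plate. Go gently: find the hole by feel, as its plate may stand anywhere along its channel, and never press on the block harder than about 30 N. Leave the two cutters on the bamboo board, the mug and the jars where they are.

Things in the scene. Friction and masses are not known exactly. Their poses are not given: they have to be found in the camera images.
- block: wooden storage block, fixed, 132 (its x) by 286 mm (its y), 64 mm tall; origin: centre of its underside. Five channels along its x, 56 mm apart; in each a white plate, 88 mm long, 14 mm thick, flush with the block's top, with a round hole in its middle. From +y to -y the holes take feet of 16, 22, 28, 34, 40 mm (each hole 2 mm wider than its foot). Under each hole is a stiff rubber pad
- slot_16 (a point): middle of the first channel, at the block's top, axes as the block's. The 16 mm hole is at its y but anywhere within 14 mm of it along x (not measured); its plate stays put under less than 10 N sideways. The pad, 16 to 20 mm down, yields at about 5 N and stays where pushed: a cutter just let in stands proud, and must be pushed 34 mm deep, till its collar stops on the plate
- slot_22 (a point): middle of the second channel, at the block's top, axes as the block's. The 22 mm hole is at its y but anywhere within 14 mm of it along x (not measured); its plate stays put under less than 10 N sideways. The pad, 16 to 20 mm down, yields at about 5 N and stays where pushed: a cutter just let in stands proud, and must be pushed 34 mm deep, till its collar stops on the plate
- slot_28 (a point): middle of the third channel, at the block's top, axes as the block's. The 28 mm hole is at its y but anywhere within 14 mm of it along x (not measured); its plate stays put under less than 10 N sideways. The pad, 16 to 20 mm down, yields at about 5 N and stays where pushed: a cutter just let in stands proud, and must be pushed 34 mm deep, till its collar stops on the plate
- slot_34 (a point): middle of the fourth channel, at the block's top, axes as the block's. The 34 mm hole is at its y but anywhere within 14 mm of it along x (not measured); its plate stays put under less than 10 N sideways. The pad, 16 to 20 mm down, yields at about 5 N and stays where pushed: a cutter just let in stands proud, and must be pushed 34 mm deep, till its collar stops on the plate
- slot_40 (a point): middle of the fifth channel, at the block's top, axes as the block's. The 40 mm hole is at its y but anywhere within 14 mm of it along x (not measured); its plate stays put under less than 10 N sideways. The pad, 16 to 20 mm down, yields at about 5 N and stays where pushed: a cutter just let in stands proud, and must be pushed 34 mm deep, till its collar stops on the plate
- cutter_22: dough cutter, 0.1 kg, 106 mm tall, origin at the centre of its underside, z up its axis: round steel foot of 22 mm diameter and 34 mm length with a 2 mm bevel at its lower rim, then a white collar of 32 mm diameter and 5 mm thickness, then a dark wooden handle of 26 mm diameter from 39 to 99 mm height (grip it there), a red button 7 mm high on top
- cutter_28: dough cutter, 0.1 kg, 106 mm tall, origin at the centre of its underside, z up its axis: round steel foot of 28 mm diameter and 34 mm length with a 2 mm bevel at its lower rim, then a white collar of 38 mm diameter and 5 mm thickness, then a dark wooden handle of 26 mm diameter from 39 to 99 mm height (grip it there), a red button 7 mm high on top
- cutter_34: dough cutter, 0.1 kg, 106 mm tall, origin at the centre of its underside, z up its axis: round steel foot of 34 mm diameter and 34 mm length with a 2 mm bevel at its lower rim, then a white collar of 44 mm diameter and 5 mm thickness, then a dark wooden handle of 26 mm diameter from 39 to 99 mm height (grip it there), a red button 7 mm high on top
- trivet: round cork trivet, 209 mm across, 14 mm thick, lying fixed on the table; origin at the centre of its underside. The cutter to put away stands on it; the two others stand on a bamboo board behind it
- mug: white mug, 94 mm tall, a bystander; origin at its underside
- honey: honey jar with a grey lid, 71 mm across, 110 mm tall, a bystander; origin at its underside
- jam: red jam jar with a white lid, 72 mm across, 102 mm tall, a bystander; origin at its underside

How it is judged (in metres and radians):
At the end, for the whole second after the job is handed in: The cutter that stood on the trivet is in the hole of its own size: collar within 2.5 mm of the plate, foot in the right channel (within 5 mm across), tilted less than 0.08 rad, at rest. The other two still stand on the board, within 20 mm of where they were (((z of cutter_22 in the frame of slot_22 below -0.0315 m and y of cutter_22 in the frame of slot_22 between -0.005 and 0.005 m and x of cutter_22 in the frame of slot_22 between -0.018 and 0.018 m and angle between cutter_22's own z axis and vertical below 0.08 rad and linear speed of cutter_22 below 0.02 m/s and distance of each of cutter_28, cutter_34 from where it was at the start of the episode below 0.02 m and angle between each of cutter_28, cutter_34's own z axis and vertical below 0.1 rad and horizontal distance between each of cutter_28, cutter_34 and trivet above 0.11 m) or (z of cutter_28 in the frame of slot_28 below -0.0315 m and y of cutter_28 in the frame of slot_28 between -0.005 and 0.005 m and x of cutter_28 in the frame of slot_28 between -0.018 and 0.018 m and angle between cutter_28's own z axis and vertical below 0.08 rad and linear speed of cutter_28 below 0.02 m/s and distance of each of cutter_22, cutter_34 from where it was at the start of the episode below 0.02 m and angle between each of cutter_22, cutter_34's own z axis and vertical below 0.1 rad and horizontal distance between each of cutter_22, cutter_34 and trivet above 0.11 m) or (z of cutter_34 in the frame of slot_34 below -0.0315 m and y of cutter_34 in the frame of slot_34 between -0.005 and 0.005 m and x of cutter_34 in the frame of slot_34 between -0.018 and 0.018 m and angle between cutter_34's own z axis and vertical below 0.08 rad and linear speed of cutter_34 below 0.02 m/s and distance of each of cutter_22, cutter_28 from where it was at the start of the episode below 0.02 m and angle between each of cutter_22, cutter_28's own z axis and vertical below 0.1 rad and horizontal distance between each of cutter_22, cutter_28 and trivet above 0.11 m))); the robot touches nothing.
It fails at once if a cutter or the robot presses on the block with more than 30 N (contact force between any of cutter_22, cutter_28, cutter_34, the fingers, the arm and block above 30 N).
It fails at once if the mug or a jar is moved by more than 20 mm (distance of any of mug, honey, jam from where it was at the start of the episode above 0.02 m).
It also fails if it takes over 67 s, if anything falls off the work surface, if the arm or the gripper's body presses on something with over 40 N, if the wrist force passes 120 N, or if a joint passes its speed limit or range.

### The arm

A 6-joint arm with a two-finger parallel gripper is mounted at the origin on a cart in front of the work surface, level with it; the furniture and walls round the work are solid. World frame = base frame: x ahead of the robot, y to its left, z up, the work surface at z = 0. Lengths are in mm, angles in rad, forces in N, time in s.
With the tool pointing down it reaches from about 325 to 775 mm from the base axis. Payload 9.3 kg.
Tool frame: the origin (TCP) lies at the very end of the fingers, on their centre line; the grasp point (between the pads) lies 19 mm behind it (grip_depth is the distance from the TCP to the grasp point, in mm); z points along the fingers, y is the line along which they close (so a half turn about z gives the same grasp; the last joint's range is limited). The gripper opens to 85 mm and grips with 20 to 120 N. Pads are 22 mm wide; open, the fingers measure 114 mm over their backs; the gripper's body (76 mm by 85 mm) begins 54 mm behind the grasp point. The pads swing forward as they close: fully open they stand 13 mm farther back than shut.
Start: joints at [1.022, 0.259, 0.021, 1.334, 0, 1.418], TCP at [212.051, 507.475, 231.279] pointing down, gripper open.
Joint ranges: [-3.04, 3.04], [-0.91, 1.82], [-1.04, 1.36], [-1.92, 1.95], [-1.52, 1.45], [-3.14, 3.14]. Speed limits (rad/s): [2.22, 2.22, 2.79, 3.14, 3.14, 3.14].

### API

Orientations are given as a 3x3 rotation matrix whose columns are the frame's x, y, z axes.
In Python, from station import * gives the robot as it stands.
- The arm moves only by the tool move_arm, never from a script. Its argument "rows" is text: rows parted by semicolons, each of 6 numbers parted by spaces: the shift along the world's x, y, z each as a share of 1 m, from -1 to 1, then the turn, a rotation vector about the world's x, y, z each as a share of 180 degrees, from -1 to 1. In form: dx dy dz ax ay az; .... A call has 1 to 8 rows; each row is the pose to reach, as a shift and turn from the pose commanded when the call began, turning the shorter way round; what a row does not reach only later rows make up. A row lasts 1/10 s, in which the tool goes at most 50 mm and 8.59 degrees, less where a joint would pass 70% of its speed; a pose out of reach is approached as far as the arm can. A call with a number of a shift or a turn outside -1 to 1 is refused whole. A call with a gripper value outside its range is refused whole. "grip" is the opening, from 0 (shut) to 1 (fully open), set as the call begins (left out, the last holds). The fingers move at their own pace and stop on an object; "force" is the grip in N (left out, the last holds). Time passes only in rows, so rows that repeat a pose let the fingers close. It gives the time, the measured TCP pose, the force, the opening and the grip force at its end, in the units of the state.
- sense(): the state, without advancing time (a new reading comes with each control period).
- get_image(name): name is "scene" or "top"; returns the picture (420x560x3 uint8, red, green, blue); there is no depth.
- camera_info(name): a dict with "vfov" (degrees; the focal length in pixels is half the picture's height over the tangent of half this angle, whatever the lens; pixels are square), "cx", "cy" (the principal point, pixels), "k1" (the pictures are not rectified: a ray, as slopes to the right and down, at radius r is drawn at 1 + k1 r^2 times it, then the intrinsics apply), "R" (3x3) and "t" (3): a world point X has camera coordinates R X + t. Camera axes: x right, y down, z forward; pixel columns grow to the right and rows downward; lengths in mm; the calibration is good to about 2 mm. A picture is of the moment at which its call begins. camera_info takes no time and is no camera call.
- hand_in(): hands the job in; it is judged then, once.
The state is a dict: "clock": time; "joints": joint angles; "dq": joint speeds; "tau": joint torques, N m; "eef_pos": TCP position; "tcp_rot": TCP orientation; "wrist_force": force on the tool from outside, world axes, zero at the start; "moment": the same for the moment, N m; "grip_width": finger opening in mm; "grasp_force": force on a finger pad.
Only numpy, scipy, OpenCV 4.12 (cv2) and the standard library are available. Lean on these libraries where they do the work, as an engineer would, in place of code of your own. Each camera call takes 0.05 s, during which the arm holds its last target. There are 200 camera calls.

## Working session

There is one attempt and no reset: what is moved stays moved. The work goes in short steps, Python scripts to look and compute and a tool call to move; the robot and the scene stay as the last step left them, time stands still between calls to the robot, and variables do not carry over. Pictures are saved under pics/ and viewed, at most 10 in all, crops included, and the job is handed in when it is done.

Besides the shell and the picture viewer there is one more tool, called as a command line: name --argument value ..., lists and objects as JSON in quotes. move_arm: Moves the arm, as the interface text tells. Its arguments: {"type":"object","properties":{"rows":{"type":"string"},"grip":{"type":"number"},"force":{"type":"number"}},"required":["rows"]}

```bash
mkdir -p pics
python3 - <<'E'
from station import *
import cv2
for n in("scene","top"):
    im=get_image(n); cv2.imwrite(f"pics/{n}0.png",im[:,:,::-1]); c=camera_info(n); print(n,c)
s=sense(); print(s["clock"],s["tcp_rot"],s["wrist_force"],s["grip_width"])
E
```

```text
scene {'vfov': 56.33964568750618, 'cx': 281.4134501356556, 'cy': 210.61195197347945, 'k1': -0.004151879332185926, 'R': array([[ 0.78872575, -0.61449462, -0.01755173],
       [-0.43438194, -0.53688713, -0.72323201],
       [ 0.43499888,  0.57805586, -0.69038206]]), 't': array([-498.0399862 ,  288.72195977, 1023.35701783])}
top {'vfov': 57.61710695383031, 'cx': 282.13939186085685, 'cy': 202.90207786624558, 'k1': -0.10005392954542959, 'R': array([[-1.20181769e-02, -9.99922110e-01, -3.36724488e-03],
       [-9.77073165e-01,  1.24592792e-02, -2.12538931e-01],
       [ 2.12564330e-01,  7.35714136e-04, -9.77146798e-01]]), 't': array([ -30.10964364,  600.99578498, 1138.63071702])}
0.1 [[-9.22669304e-01  3.85591708e-01 -6.24985364e-04]
 [ 3.85592179e-01  9.22668703e-01 -1.06568757e-03]
 [ 1.65734145e-04 -1.22426668e-03 -9.99999237e-01]] [-0.27622206 -0.36881951 -0.2965419 ] 85.41265973695752
```

View pics/scene0.png

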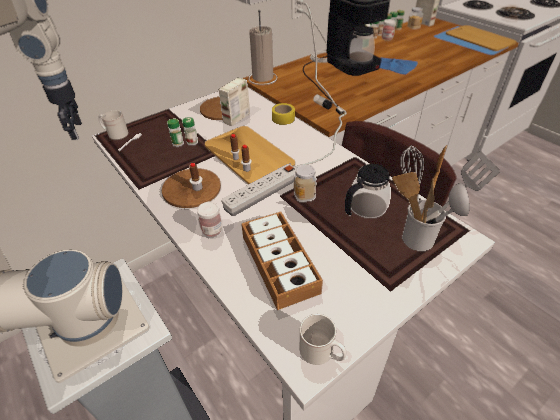

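View pics/top0.png

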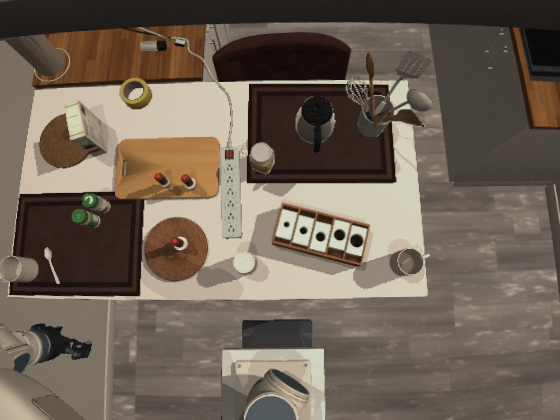

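The scene view shows the trivet cutter near (195,177), the board cutters near (235,150) and (246,158), and the block around (280,258). In the top view the trivet cutter is near (178,243) and the block spans about (273,205) to (368,265).

```bash
cat > h.py <<'E'
from station import *
import cv2, numpy as np
def K(c):
    f=210/np.tan(np.radians(c["vfov"])/2); return f
def ray(n,uv):
    c=camera_info(n); f=K(c); d=np.array([(uv[0]-c["cx"])/f,(uv[1]-c["cy"])/f]); u=d.copy()
    for _ in range(20): u=d/(1+c["k1"]*(u@u))
    R,t=np.array(c["R"]),np.array(c["t"]); v=R.T@np.r_[u,1]; return -R.T@t, v/np.linalg.norm(v)
def plane(n,uv,z):
    o,v=ray(n,uv); return o+v*(z-o[2])/v[2]
def tri(a,b):
    (o1,v1),(o2,v2)=ray("scene",a),ray("top",b)
    s=np.linalg.lstsq(np.c_[v1,-v2],o2-o1,rcond=None)[0]; p,q=o1+s[0]*v1,o2+s[1]*v2
    return (p+q)/2,np.linalg.norm(p-q)
def proj(n,X):
    c=camera_info(n); X=np.array(c["R"])@X+c["t"]; u=X[:2]/X[2]; u=u*(1+c["k1"]*(u@u)); return u*K(c)+[c["cx"],c["cy"]]
E
python3 - <<'E'
from h import *
S=cv2.imread("pics/scene0.png");T=cv2.imread("pics/top0.png")
r=lambda I,x,y,w,h,k:cv2.resize(I[y:y+h,x:x+w],(w*k,h*k),interpolation=cv2.INTER_CUBIC)
a=r(S,165,125,100,75,4);b=r(T,135,165,100,112//3*2+1,4);c=r(S,230,205,100,75,4) if 0 else r(S,235,205,100,75,4);d=r(T,270,200,100,75,4)
cv2.imwrite("pics/crops.png",np.vstack([np.hstack([a,b]),np.hstack([c,d])]) if a.shape==b.shape else np.vstack([np.hstack([a,b[:300]]),np.hstack([c,d])]))
for n,I in(("scene",S),("top",T)):
    hsv=cv2.cvtColor(I,cv2.COLOR_BGR2HSV); m=((hsv[...,0]<6)|(hsv[...,0]>172))&(hsv[...,1]>150)&(hsv[...,2]>90)
    k,_,st,ce=cv2.connectedComponentsWithStats(m.astype(np.uint8))
    for i in range(1,k):
        if 3<st[i,4]<80: print(n,ce[i].round(1),st[i])
E
```

```text
scene [232.8 135.4] [231 134   4   4  13]
scene [190.2 140.5] [188 140   5   2   6]
scene [244.4 146.2] [243 145   4   4  12]
scene [192.3 164.3] [190 163   5   4  15]
top [157.7 175.8] [155 174   6   5  22]
top [184.3 177.1] [182 175   6   5  26]
top [174.3 240.6] [172 238   6   6  27]
```

View pics/crops.png

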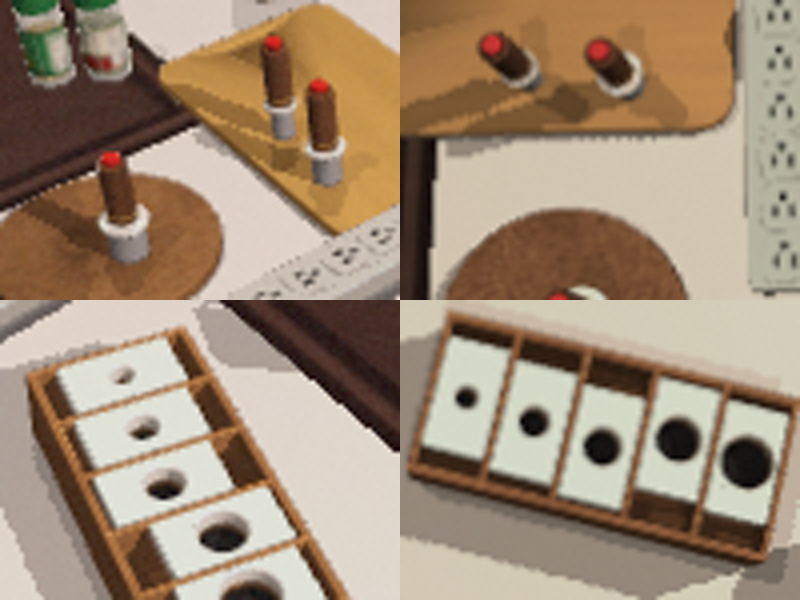

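The crop shows the trivet cutter's collar clearly wider than both board cutters', so it looks like the 34. The 34 hole is 4th, near (339,235) in the top view and (290,264) in the scene view.

Run:
```python
from h import *
S=cv2.imread("pics/scene0.png");T=cv2.imread("pics/top0.png")
np.set_printoptions(precision=1,suppress=True)
f=lambda d:K(camera_info("scene"))
for nm,a,b in(("triv",(192.3,164.3),(174.3,240.6)),("bL",(232.8,135.4),(157.7,175.8)),("bR",(244.4,146.2),(184.3,177.1))):
    P,e=tri(a,b); c=camera_info("scene"); dep=(np.array(c["R"])@(P-[0,0,60])+c["t"])[2]
    print(nm,P,e,"mm/px",dep/K(c))
def holes(I,x,y,w,h):
    g=cv2.resize(I[y:y+h,x:x+w],None,fx=6,fy=6,interpolation=cv2.INTER_CUBIC)
    m=(g.min(2)>165).astype(np.uint8)
    cs,hi=cv2.findContours(m,cv2.RETR_CCOMP,cv2.CHAIN_APPROX_NONE); o=[]
    for q,hh in zip(cs,hi[0]):
        if hh[3]>=0 and cv2.contourArea(q)>150:
            (u,v),(A,B),_=cv2.fitEllipse(q); o.append(((u+.5)/6-.5+x,(v+.5)/6-.5+y,max(A,B)/6))
    return np.array(sorted(o))
hs=holes(S,235,205,100,100);ht=holes(T,270,200,100,70);print(hs);print(ht)
if len(hs)==len(ht):
    for a,b in zip(hs,ht): print(*tri(a[:2],b[:2]),plane("top",b[:2],64),plane("scene",a[:2],64))
co=[(281.75,203),(369.5,224.5),(361.25,265),(272.5,243.25)]
C=np.array([plane("top",p,64) for p in co]);print(C, np.linalg.norm(C-np.roll(C,-1,0),axis=1),C.mean(0))
print(tri((242,224.5),co[3]),tri((280,212),co[0]))
```

```text
triv [477.9 285.4 115.5] 1.4756106439665815 mm/px 3.462875907260408
bL [679.6 347.6 115.4] 1.8726036232643564 mm/px 3.778488498265276
bR [674.2 263.8 114.5] 1.7845301518461485 mm/px 3.650409861695405
[[265.9 223.8   5.6]
 [271.  236.9   8.4]
 [276.4 251.   10.8]
 [290.8 263.1  13.4]
 [297.7 279.   16.4]]
[[286.2 223.9   6.8]
 [303.2 230.    8.8]
 [320.2 236.2  10.7]
 [339.2 234.3  12.8]]
[[ 600.4  -36.3   64. ]
 [ 528.1 -310.    64. ]
 [ 402.9 -277.5   64. ]
 [ 473.7   -6.3   64. ]] [283.1 129.3 280.3 130.2] [ 501.3 -157.5   64. ]
(array([475.2,  -6.6,  60.3]), np.float64(2.3785082413341443)) (array([600.4, -35.9,  59.6]), np.float64(1.978157715402305))
```

The trivet collar measures about 13 px × 3.46 mm = 45 mm, so it is cutter_34. The board cutters measure about 31 and 37 mm, which fits 22 and 28. Next I go above it.

move_arm --rows "0.266 -0.222 -0.06 0 0 0.046;0.266 -0.222 -0.06 0 0 0.046;0.266 -0.222 -0.06 0 0 0.046;0.266 -0.222 -0.06 0 0 0.046;0.266 -0.222 -0.06 0 0 0.046;0.266 -0.222 -0.06 0 0 0.046;0.266 -0.222 -0.06 0 0 0.046;0.266 -0.222 -0.06 0 0 0.046" --grip 1

```text
clock: 0.9
eef_pos: [481.2, 281.9, 169.5]
tcp_rot: [[-0.967, 0.253, -0.001], [0.253, 0.967, -0.002], [0.001, -0.002, -1.0]]
wrist_force: [-0.7, -0.6, 0.4]
grip_width: 85.2
grasp_force: 0.0
```

Run:
```python
from h import *
np.set_printoptions(precision=2,suppress=True)
s=sense(); print(s["clock"],s["eef_pos"],s["tcp_rot"],s["joints"],s["wrist_force"])
print(tri((290.8,263.1),(339.2,234.3)),plane("top",(339.2,234.3),64),plane("scene",(290.8,263.1),64))
for a,b in zip([(265.9,223.8),(271,236.9),(276.4,251)],[(286.2,223.9),(303.2,230),(320.2,236.2)]): print(tri(a,b))
# foot of trivet cutter: project axis base guess
for z in(14,120): print(z,proj("scene",np.array([478,285.5,z])),proj("top",np.array([478,285.5,z])))
for n in("scene","top"): cv2.imwrite(f"pics/{n}1.png",get_image(n)[:,:,::-1])
I=cv2.imread("pics/scene1.png")[110:215,140:260];J=cv2.imread("pics/top1.png")[190:295,120:240]
cv2.imwrite("pics/c1.png",cv2.resize(np.hstack([I,J]),None,fx=3.3,fy=3.3,interpolation=2))
```

```text
0.9 [481.24 281.86 169.49] [[-0.97  0.25 -0.  ]
 [ 0.25  0.97 -0.  ]
 [ 0.   -0.   -1.  ]] [ 0.38  0.3  -0.08  1.19 -0.    0.64] [-0.72 -0.63  0.39]
(array([ 499.03, -214.02,   59.39]), np.float64(0.590810692419257)) [ 498.7  -213.47   64.  ] [ 496.42 -216.81   64.  ]
(array([534.46, -49.52,  59.74]), np.float64(0.41595928745613964))
(array([ 514.42, -102.2 ,   59.77]), np.float64(0.198262316992075))
(array([ 494.26, -154.66,   59.35]), np.float64(0.08918994760440792))
14 [197.52 187.34] [182.91 244.44]
120 [192.3  163.16] [173.76 240.63]
```

View pics/c1.png

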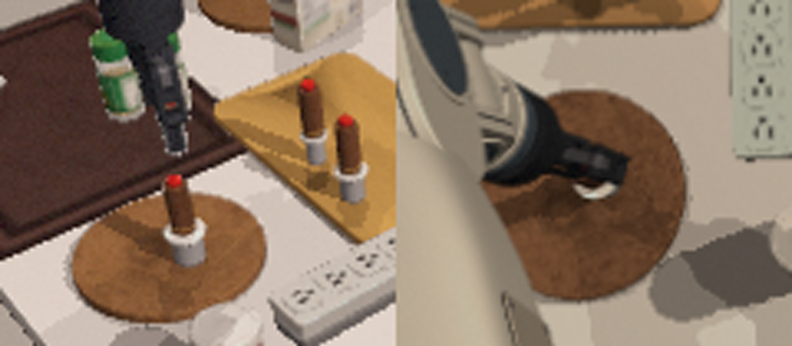

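The gripper is above the cutter: in the scene crop the fingers are right over the red button. I descend, checking the pose for lag.

move_arm --rows "0 0 -0.02 0 0 0;0 0 -0.045 0 0 0;0 0 -0.07 0 0 0;0 0 -0.09 0 0 0;0 0 -0.104 0 0 0;0 0 -0.104 0 0 0;0 0 -0.104 0 0 0"

```text
clock: 1.7
eef_pos: [477.3, 286.4, 67.9]
tcp_rot: [[-0.969, 0.247, -0.0], [0.247, 0.969, 0.0], [0.0, 0.0, -1.0]]
wrist_force: [-0.5, -1.0, 0.1]
grip_width: 84.8
grasp_force: 0.0
```

move_arm --rows "0 0 0 0 0 0;0 0 0 0 0 0;0 0 0 0 0 0;0 0 0 0 0 0;0 0 0 0 0 0;0 0 0 0 0 0;0 0 0 0 0 0;0 0 0 0 0 0" --grip 0 --force 60

```text
clock: 2.5
eef_pos: [478.3, 285.6, 67.7]
tcp_rot: [[-0.969, 0.249, 0.001], [0.249, 0.969, 0.0], [-0.001, 0.001, -1.0]]
wrist_force: [-0.9, -0.0, 6.0]
grip_width: 24.6
grasp_force: 58.5
```

move_arm --rows "0 0 0 0 0 0;0 0 0 0 0 0;0 0 0.01 0 0 0;0 0 0.03 0 0 0;0 0 0.06 0 0 0;0 0 0.09 0 0 0;0 0 0.12 0 0 0;0 0 0.12 0 0 0"

```text
clock: 3.3
eef_pos: [479.5, 286.0, 191.6]
tcp_rot: [[-0.969, 0.249, 0.006], [0.249, 0.969, 0.002], [-0.005, 0.004, -1.0]]
wrist_force: [0.7, 0.4, -0.7]
grip_width: 24.7
grasp_force: 58.9
```

Run:
```python
from h import *
np.set_printoptions(precision=2,suppress=True)
s=sense(); print(s["clock"],s["eef_pos"],s["joints"],s["wrist_force"],s["grip_width"])
I=get_image("scene")[:,:,::-1][70:215,140:260]
cv2.imwrite("pics/c2.png",cv2.resize(I,None,fx=4,fy=4,interpolation=2))
```

```text
3.3 [479.48 286.02 191.64] [ 0.39  0.28 -0.05  1.24 -0.    0.64] [ 0.67  0.41 -0.66] 24.74747016463346
```

View pics/c2.png

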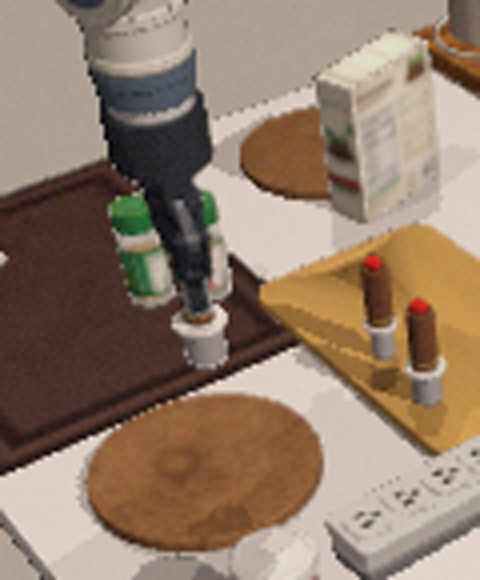

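The cutter is held upright and the trivet is empty. I carry it at this height to above the 34 hole, at about (498,-215).

move_arm --rows "0.01 -0.025 0 0 0 0;0.01 -0.06 0 0 0 0;0.01 -0.1 0 0 0 0;0.01 -0.14 0 0 0 0;0.015 -0.18 0 0 0 0;0.015 -0.22 0 0 0 0;0.02 -0.26 0 0 0 0;0.02 -0.3 0 0 0 0"

```text
clock: 4.15
eef_pos: [497.6, -16.1, 186.2]
tcp_rot: [[-0.969, 0.249, -0.002], [0.249, 0.969, 0.0], [0.002, -0.0, -1.0]]
wrist_force: [0.8, -0.3, -1.8]
grip_width: 24.8
grasp_force: 59.0
```

move_arm --rows "0 -0.04 0 0 0 0;0 -0.08 0 0 0 0;0 -0.12 0 0 0 0;0 -0.15 0 0 0 0;0 -0.18 0 0 0 0;0 -0.2 0 0 0 0;0 -0.2 0 0 0 0;0 -0.2 0 0 0 0"

```text
clock: 4.95
eef_pos: [497.4, -214.4, 186.2]
tcp_rot: [[-0.968, 0.25, -0.002], [0.25, 0.968, 0.001], [0.002, 0.001, -1.0]]
wrist_force: [-0.2, 0.1, -2.1]
grip_width: 24.6
grasp_force: 59.1
```

Run:
```python
from h import *
np.set_printoptions(precision=2,suppress=True)
a=get_image("scene")[:,:,::-1][190:310,225:345];b=get_image("top")[:,:,::-1][170:290,260:380]
s=sense(); print(s["clock"],s["eef_pos"],s["tcp_rot"],s["joints"],s["wrist_force"],s["moment"])
P=s["eef_pos"]; 
for n in("scene","top"):
  for z in(64,P[2]-54): print(n,z,proj(n,np.r_[P[:2],z]))
cv2.imwrite("pics/c3.png",cv2.resize(np.hstack([a,b]),None,fx=3.3,fy=3.3,interpolation=2))
```

```text
5.05 [ 497.75 -213.65  186.78] [[-0.97  0.25 -0.  ]
 [ 0.25  0.97  0.  ]
 [ 0.    0.   -1.  ]] [-0.56  0.26 -0.09  1.22  0.   -0.31] [-0.31  0.   -1.88] [0.02 0.01 0.02]
scene 64 [290.45 262.15]
scene 132.77606365569366 [290.41 245.51]
top 64 [339.27 234.6 ]
top 132.77606365569366 [342.63 231.52]
```

View pics/c3.png

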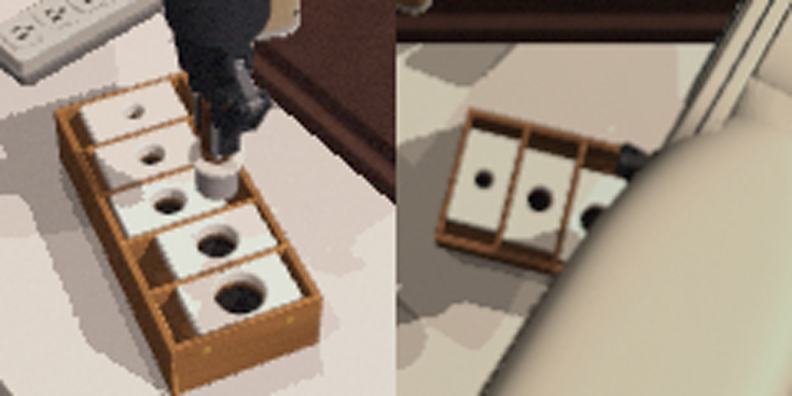

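In the scene view the foot hangs straight above the fourth hole, which is at crop (217,242), full frame (290.8,263). The predicted axis agrees within about 1 px. I go down to just above the plate.

move_arm --rows "0 0 -0.015 0 0 0;0 0 -0.035 0 0 0;0 0 -0.05 0 0 0;0 0 -0.06 0 0 0;0 0 -0.065 0 0 0;0 0 -0.065 0 0 0;0 0 -0.065 0 0 0"

```text
clock: 5.75
eef_pos: [498.4, -214.5, 122.9]
tcp_rot: [[-0.969, 0.248, 0.001], [0.248, 0.969, -0.0], [-0.001, -0.0, -1.0]]
wrist_force: [0.0, 0.1, -0.5]
grip_width: 24.7
grasp_force: 59.1
```

move_arm --rows "0 0 -0.001 0 0 0;0 0 -0.002 0 0 0;0 0 -0.003 0 0 0;0 0 -0.004 0 0 0;0 0 -0.005 0 0 0;0 0 -0.005 0 0 0"

```text
clock: 6.35
eef_pos: [498.0, -214.5, 117.1]
tcp_rot: [[-0.969, 0.249, -0.0], [0.249, 0.969, 0.0], [0.0, 0.0, -1.0]]
wrist_force: [0.5, -0.6, -0.9]
grip_width: 25.0
grasp_force: 59.1
```

move_arm --rows "0 0 -0.001 0 0 0;0 0 -0.002 0 0 0;0 0 -0.003 0 0 0;0 0 -0.003 0 0 0"

```text
clock: 6.75
eef_pos: [498.0, -214.3, 114.1]
tcp_rot: [[-0.969, 0.249, -0.0], [0.249, 0.969, 0.0], [0.0, 0.0, -1.0]]
wrist_force: [-0.2, 0.9, -1.2]
grip_width: 24.7
grasp_force: 59.1
```

move_arm --rows "0 0 -0.001 0 0 0;0 0 -0.002 0 0 0;0 0 -0.003 0 0 0;0 0 -0.004 0 0 0;0 0 -0.004 0 0 0"

```text
clock: 7.25
eef_pos: [497.9, -214.3, 110.1]
tcp_rot: [[-0.969, 0.249, -0.0], [0.249, 0.969, 0.0], [0.0, 0.0, -1.0]]
wrist_force: [-1.3, 2.2, -0.8]
grip_width: 24.4
grasp_force: 59.1
```

move_arm --rows "0 0 -0.001 0 0 0;0 0 -0.002 0 0 0;0 0 -0.003 0 0 0;0 0 -0.004 0 0 0;0 0 -0.004 0 0 0"

```text
clock: 7.75
eef_pos: [498.0, -214.4, 106.1]
tcp_rot: [[-0.969, 0.249, -0.0], [0.249, 0.969, 0.0], [0.0, 0.0, -1.0]]
wrist_force: [0.6, 3.3, 0.1]
grip_width: 24.7
grasp_force: 59.2
```

It is about 11 mm into the hole, with a slight side push in +y. I ease 1 mm toward +y and go on.

move_arm --rows "0 0.001 0 0 0 0;0 0.001 -0.001 0 0 0;0 0.001 -0.002 0 0 0;0 0.001 -0.003 0 0 0;0 0.001 -0.004 0 0 0;0 0.001 -0.004 0 0 0"

```text
clock: 8.35
eef_pos: [498.0, -213.6, 102.1]
tcp_rot: [[-0.969, 0.249, -0.0], [0.249, 0.969, -0.0], [0.0, -0.0, -1.0]]
wrist_force: [-0.4, 0.2, -2.3]
grip_width: 24.8
grasp_force: 59.2
```

move_arm --rows "0 0 -0.001 0 0 0;0 0 -0.002 0 0 0;0 0 -0.003 0 0 0;0 0 -0.004 0 0 0;0 0 -0.004 0 0 0"

```text
clock: 8.85
eef_pos: [498.1, -213.6, 98.5]
tcp_rot: [[-0.969, 0.249, 0.0], [0.249, 0.969, -0.0], [-0.0, -0.0, -1.0]]
wrist_force: [-0.8, 0.5, 2.4]
grip_width: 24.6
grasp_force: 59.6
```

The pad is felt at about 19 mm depth, and 15 mm remain. I push on slowly.

move_arm --rows "0 0 -0.001 0 0 0;0 0 -0.002 0 0 0;0 0 -0.003 0 0 0;0 0 -0.004 0 0 0;0 0 -0.004 0 0 0"

```text
clock: 9.35
eef_pos: [498.1, -213.5, 94.1]
tcp_rot: [[-0.969, 0.249, -0.0], [0.249, 0.969, 0.0], [0.0, 0.0, -1.0]]
wrist_force: [-0.1, 0.6, 2.9]
grip_width: 24.9
grasp_force: 59.6
```

move_arm --rows "0 0 -0.001 0 0 0;0 0 -0.002 0 0 0;0 0 -0.003 0 0 0;0 0 -0.004 0 0 0;0 0 -0.004 0 0 0"

```text
clock: 9.85
eef_pos: [498.0, -213.5, 90.1]
tcp_rot: [[-0.969, 0.249, -0.0], [0.249, 0.969, 0.0], [0.0, -0.0, -1.0]]
wrist_force: [-0.5, 0.1, 2.2]
grip_width: 24.9
grasp_force: 59.5
```

move_arm --rows "0 0 -0.001 0 0 0;0 0 -0.002 0 0 0;0 0 -0.003 0 0 0;0 0 -0.004 0 0 0;0 0 -0.004 0 0 0"

```text
clock: 10.35
eef_pos: [498.0, -213.5, 86.1]
tcp_rot: [[-0.969, 0.249, -0.0], [0.249, 0.969, 0.0], [0.0, 0.0, -1.0]]
wrist_force: [1.1, 0.4, 1.6]
grip_width: 24.8
grasp_force: 59.5
```

2.4 mm remain by reckoning. I go in half-millimetre steps now.

move_arm --rows "0 0 -0.0005 0 0 0;0 0 -0.001 0 0 0;0 0 -0.0015 0 0 0;0 0 -0.0015 0 0 0"

```text
clock: 10.75
eef_pos: [498.0, -213.5, 84.7]
tcp_rot: [[-0.969, 0.249, -0.0], [0.249, 0.969, 0.0], [0.0, 0.0, -1.0]]
wrist_force: [0.8, -0.3, 3.6]
grip_width: 24.4
grasp_force: 59.6
```

move_arm --rows "0 0 -0.0005 0 0 0;0 0 -0.0005 0 0 0;0 0 -0.001 0 0 0;0 0 -0.001 0 0 0"

```text
clock: 11.15
eef_pos: [498.1, -213.5, 83.8]
tcp_rot: [[-0.969, 0.249, 0.0], [0.249, 0.969, -0.0], [-0.0, -0.0, -1.0]]
wrist_force: [-0.3, -0.2, 3.6]
grip_width: 24.8
grasp_force: 59.8
```

move_arm --rows "0 0 -0.0005 0 0 0;0 0 -0.0005 0 0 0"

```text
clock: 11.35
eef_pos: [498.1, -213.5, 83.7]
tcp_rot: [[-0.969, 0.249, 0.0], [0.249, 0.969, -0.0], [-0.0, -0.0, -1.0]]
wrist_force: [-1.0, 1.1, 8.0]
grip_width: 24.7
grasp_force: 60.3
```

move_arm --rows "0 0 -0.0005 0 0 0;0 0 -0.0005 0 0 0"

```text
clock: 11.55
eef_pos: [498.2, -213.5, 83.6]
tcp_rot: [[-0.969, 0.249, 0.001], [0.249, 0.969, -0.001], [-0.001, -0.0, -1.0]]
wrist_force: [-2.4, 1.0, 12.7]
grip_width: 24.6
grasp_force: 60.7
```

The stop is firm: the force rises to 12.7 N with no further travel, exactly 34 mm below first touch. I relax, release and rise.

move_arm --rows "0 0 0.001 0 0 0;0 0 0.001 0 0 0"

```text
clock: 11.75
eef_pos: [497.9, -213.4, 83.7]
tcp_rot: [[-0.969, 0.249, -0.0], [0.249, 0.969, 0.0], [0.0, 0.0, -1.0]]
wrist_force: [-0.5, 1.1, 4.9]
grip_width: 24.4
grasp_force: 59.4
```

move_arm --rows "0 0 0 0 0 0;0 0 0 0 0 0;0 0 0 0 0 0;0 0 0 0 0 0;0 0 0 0 0 0;0 0 0 0 0 0;0 0 0 0 0 0;0 0 0 0 0 0" --grip 1

```text
clock: 12.55
eef_pos: [498.1, -213.5, 83.8]
tcp_rot: [[-0.969, 0.249, 0.0], [0.249, 0.969, -0.0], [-0.0, -0.0, -1.0]]
wrist_force: [-0.3, 0.2, 0.2]
grip_width: 85.6
grasp_force: 0.0
```

move_arm --rows "0 0 0.01 0 0 0;0 0 0.03 0 0 0;0 0 0.06 0 0 0;0 0 0.1 0 0 0;0 0 0.13 0 0 0;0 0 0.16 0 0 0;0 0.04 0.16 0 0 0;0 0.08 0.16 0 0 0"

```text
clock: 13.35
eef_pos: [498.3, -133.5, 245.3]
tcp_rot: [[-0.968, 0.251, 0.002], [0.251, 0.968, -0.001], [-0.002, -0.0, -1.0]]
wrist_force: [1.3, 1.1, -1.1]
grip_width: 85.6
grasp_force: 0.0
```

move_arm --rows "0 0.05 0 0 0 0;0 0.1 0 0 0 0;0 0.15 0 0 0 0;0 0.2 0 0 0 0;0 0.2 0 0 0 0;0 0.2 0 0 0 0"

```text
clock: 13.95
eef_pos: [497.8, 67.8, 244.5]
tcp_rot: [[-0.969, 0.246, 0.001], [0.246, 0.969, -0.0], [-0.001, -0.0, -1.0]]
wrist_force: [-0.2, -0.7, 0.3]
grip_width: 85.4
grasp_force: 0.0
```

Run:
```python
from h import *
S=get_image("scene")[:,:,::-1];T=get_image("top")[:,:,::-1]
a=S[190:310,225:345];b=T[170:290,260:380]
s=sense(); print(s["clock"],s["wrist_force"])
H=np.array([498,-213.5,0]); print([proj(n,H+[0,0,z]) for n in("scene","top") for z in(69,136)])
for n,I in(("scene",S),("top",T)):
    hsv=cv2.cvtColor(np.ascontiguousarray(I),cv2.COLOR_BGR2HSV); m=((hsv[...,0]<6)|(hsv[...,0]>172))&(hsv[...,1]>150)&(hsv[...,2]>90)
    k,_,st,ce=cv2.connectedComponentsWithStats(m.astype(np.uint8))
    for i in range(1,k):
        if 3<st[i,4]<80: print(n,ce[i].round(1))
cv2.imwrite("pics/c4.png",cv2.resize(np.hstack([a,b]),None,fx=3.3,fy=3.3,interpolation=2))
```

```text
14.05 [ 0.70155868 -1.0638637   0.12196111]
[array([290.48475373, 260.91233932]), array([290.44449281, 244.60943802]), array([339.44920416, 234.30993677]), array([342.73900867, 231.27791153])]
scene [233.5 134.5]
scene [244.4 146.2]
scene [290.5 245.8]
top [157.7 175.8]
top [342.6 231.3]
```

View pics/c4.png

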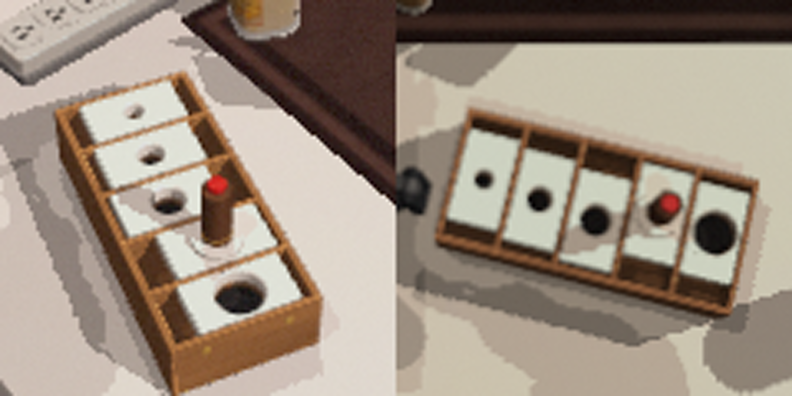

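The cutter stands upright in the fourth hole with its collar flat on the plate. Its button is at (290.5,245.8) in the scene view and (342.6,231.3) in the top view, as predicted for fully home. The board cutters have not moved.

```bash
python3 -c "
from station import *
print(hand_in())"
```

```text
the job is handed in; nothing more can be done
None
```

The trivet cutter, which measured as the 34 mm one, is upright in the 34 mm hole with its collar on the plate. The highest wrist force I read while pushing was about 13 N, and the job is handed in, though no verdict came back.

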